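Light check of a spun sample tube

TASK

Set up the light check of the spun sample: take the clip-on lamp off the caddy, clip it squarely and well down onto the top edge of the low bench screen with its lit panel facing the robot, and let go of it. Then draw the yellow-capped tube up out of the blue rack, tip it onto its side and hold it up level, lying across the lit panel about a hand's breadth in front of its middle, clear of lamp and screen. Finish while still holding it there, and leave the other tubes and the red beaker alone.

Things in the scene. Friction and masses are not known exactly. Their poses are not given: they have to be found in the camera images.
- lamp: Battery clip-on lamp, 110 g: black sprung clamp, white light panel beside it. Origin on the clamp's hinge pin (11 mm thick), z up, y along the pin. Starts clipped on the caddy's far (+x) rim. Fully seated, the clamped edge lies 5.5 mm below the origin. Panel: 76 wide in y, 56 high, 10 thick, spans y -42 to -118, z 16 to 72 mm, rigid with the clamp's +x lever.
- lamp_tails (a point): Where to pinch the clamp: 28 mm above its pin. Its two lever tails are 26 mm wide in y, tops 42 mm above the pin. Clamped on a 6 mm edge they flare in x, 37 mm over their outer faces at the top, 24 near the pin. Squeezed together along x (5 N rising to 13 N) they open the jaws until they stand parallel, 22 mm over the outer faces; eased, the spring shuts the jaws.
- lamp_jaws (a point): Midway between the clamp's jaws, 27 mm below the pin, at the middle of the rubber pads. Jaws are 40 mm wide in y and reach 36 mm below the pin, pads on the last 18 mm. Fully open, the gap is 20 mm at the tips, 13 mm at the pads' top.
- lamp_jaw (a joint): Opening of the lamp's clamp: 0 when biting a 6 mm edge, 0.4 rad fully open, -0.2 closed on nothing; sprung towards closed.
- lamp_panel (a point): Centre of the lamp's lit white face, which looks along the lamp's -x; axes as the lamp's. At -6, -80, 44 mm from the lamp's origin.
- lamp_view (a point): A point 100 mm straight out in front of the middle of the lamp's lit face; it moves with the lamp.
- caddy_rim (a point): Middle of the top edge of the far (+x) wall of the grey open caddy (100 x 160 x 85 mm, fixed, walls 6 mm); y along that wall, x away from the caddy, 85 mm above the bench.
- screen_edge (a point): Middle of the top edge of the low bench screen: an upright clear sheet with aluminium edge, 6 mm thick, 240 mm long in y, its top 120 mm above the bench, fixed; -x is the side facing the robot, feet reach 40 mm to each side at the bench.
- rack: Blue tube rack, 180 x 80 x 55 mm, fixed, origin under its centre, x its long way. Three tubes stand in its middle row at x -75, 0 and 75 mm, in holes 17.5 mm wide and 45 mm deep.
- tube_yellow: Closed plastic sample tube with yellow cap, 18 g, 16 mm thick, 107 mm long: round bottom at its origin, z along it to the cap, cap 17 mm thick from 85 to 107 mm. The set gel plug and clot inside do not move. Stands upright in one of the three used holes, its upper 62 mm showing; it may lean by 2 degrees.
- tube_yellow_mid (a point): Point on the yellow tube's axis 55 mm from its bottom (about its centre); axes as the tube's.
- tube_purple: The same tube with a purple cap: a bystander, stays in the rack. Origin at its bottom.
- tube_green: The same tube with a green cap: a bystander, stays in the rack. Origin at its bottom.
- beaker: Red plastic beaker, 76 mm wide, 90 mm high, loose: a bystander. Origin under its centre.

How it is judged:
On the way, in this order (a step that is already met when the one before it is completed fails the run):
1. the lamp is clipped on the screen's top edge, and let go (x of lamp in the frame of screen_edge between -0.008 and 0.008 m and y of lamp in the frame of screen_edge between -0.12 and 0.12 m and z of lamp in the frame of screen_edge between 0 and 0.024 m and angle between lamp's own z axis and vertical below 0.25 rad and value of joint lamp_jaw between -0.12 and 0.12 rad and contact force between lamp and screen above 1.5 N and contact force between lamp and the arm below 0.2 N and contact force between lamp and the fingers below 0.2 N and x of lamp_view in the frame of screen_edge below -0.05 m), for 0.3 s.
2. the yellow tube is drawn right out of the rack, the lamp staying clipped (height (world z) of tube_yellow above 0.065 m and contact force between tube_yellow and the fingers above 0.5 N and z of lamp in the frame of screen_edge below 0.024 m and contact force between tube_yellow and rack below 0.1 N), for 0.2 s.
At the end, for the whole second after the job is handed in: Lamp free of the robot, clipped on the screen's edge; yellow tube in the fingers, touching nothing else, still, within 30 degrees of level and 40 of the panel's width, its middle 30-180 mm before the lit face and within 60 mm sideways, 55 mm in height of its centre; bystanders within 20 mm, upright (all of step 1 and angle between each of tube_purple, tube_green, beaker's own z axis and vertical below 0.15 rad and distance of each of tube_purple, tube_green, beaker from where it was at the start of the episode below 0.02 m and contact force between tube_yellow and the fingers above 0.5 N and height (world z) of tube_yellow_mid above 0.1 m and height (world z) of tube_yellow above 0.08 m and contact force between tube_yellow and lamp below 0.1 N and contact force between tube_yellow and screen below 0.1 N and contact force between tube_yellow and rack below 0.1 N and contact force between tube_yellow and caddy below 0.1 N and contact force between tube_yellow and beaker below 0.1 N and contact force between tube_yellow and tube_purple below 0.1 N and contact force between tube_yellow and tube_green below 0.1 N and angle between tube_yellow's own z axis and vertical between 1.05 and 2.09 rad and angle between the z axis of tube_yellow and the y axis of lamp_panel, either way round below 0.7 rad and x of tube_yellow_mid in the frame of lamp_panel between -0.18 and -0.03 m and y of tube_yellow_mid in the frame of lamp_panel between -0.06 and 0.06 m and z of tube_yellow_mid in the frame of lamp_panel between -0.055 and 0.055 m and angle between the x axis of lamp and the x axis of screen_edge, either way round below 0.35 rad and linear speed of tube_yellow below 0.03 m/s); the arm keeps its last pose, push and grip.
It fails at once if the purple tube is moved or knocked over (distance of tube_purple from where it was at the start of the episode above 0.03 m or angle between tube_purple's own z axis and vertical above 0.3 rad).
It fails at once if the green tube is moved or knocked over (distance of tube_green from where it was at the start of the episode above 0.03 m or angle between tube_green's own z axis and vertical above 0.3 rad).
It fails at once if the red beaker is moved or knocked over (distance of beaker from where it was at the start of the episode above 0.03 m or angle between beaker's own z axis and vertical above 0.3 rad).
It also fails if it takes over 54 s, if anything falls off the work surface, if the arm or the gripper's body presses on something with over 40 N, if the wrist force passes 120 N, or if a joint passes its speed limit or range.

ROBOT

A 7-joint arm with a two-finger parallel gripper is mounted at the origin on the work surface. World frame = base frame: x ahead of the robot, y to its left, z up, the work surface at z = 0. Lengths are in m, angles in rad, forces in N, time in s.
With the tool pointing down it reaches from about 0.4 to 0.85 m from the base axis. Payload 10.4 kg.
Tool frame: the origin (TCP) lies at the very end of the fingers, on their centre line; the grasp point (between the pads) lies 19 mm behind it (r.pinch_z is the distance from the TCP to the grasp point, in m); z points along the fingers, y is the line along which they close (so a half turn about z gives the same grasp; the last joint's range is limited). The gripper opens to 87 mm and grips with 3 to 60 N. Pads are 19 mm wide; open, the fingers measure 117 mm over their backs; the gripper's body (75 mm by 190 mm) begins 51 mm behind the grasp point.
Start: joints at [-0.023, 0.332, -0.065, 1.46, 0.022, 1.35, -0.088], TCP at [0.625, 0, 0.223] pointing down, gripper open.
Joint ranges: [-2.6, 2.6], [-0.5, 2.12], [-1.47, 1.34], [0.16, 2.42], [-1.27, 4.41], [0.06, 2.06], [-2.6, 2.6]. Speed limits (rad/s): [2.22, 2.22, 2.79, 2.79, 3.14, 3.14, 3.14].

INTERFACE

Orientations are given as a unit quaternion [x, y, z, w].
In Python, from bench import r, camera gives the robot as it stands. The module is installed in compiled form; this text tells all that it offers.
- The arm moves only by the shell command python3 -m pendant 'ROWS' [FORCE]. ROWS is JSON, a list of rows, each an object with "dp": the shift along the tool's x, y, z as a fraction of full scale, a list of three; "rotation": the turn, a rotation vector about the tool's x, y, z as a fraction of full scale, a list of three; "jaw": the opening, from 0 (shut) to 1 (fully open). A call has 1 to 8 rows; each row is the pose to reach, as a shift and turn from the pose commanded when the call began, along the tool's axes at that moment, turning the shorter way round; what a row does not reach only later rows make up. Full scale, the value 1, is 0.15 m for a shift and 2 pi rad for a turn. A row lasts 1/8 s, in which the tool goes at most 62.5 mm and 10.7 degrees, less where a joint would pass 70% of its speed; a pose out of reach is approached as far as the arm can. A call with a number of a shift or a turn outside -1 to 1 is refused whole. A call with a gripper value outside its range is refused whole. The fingers move at their own pace and stop on an object; FORCE is the grip in N (left out, the last holds). Time passes only in rows, so rows that repeat a pose let the fingers close. It gives the time, the measured TCP pose, the force, the opening and the grip force at its end, in the units of the state.
- r.read_state(): the state, without advancing time (a new reading comes with each control period).
- camera(name): name is "scene" or "side" or "wrist"; returns a dict with "image" (420x560x3 uint8, red, green, blue), "z_map" (420x560 float32, m along the optical axis (not along the pixel's ray), 0 where there is no reading), "mtx" (3x3 intrinsics, pixels), "T" (4x4, takes a point from camera to world coordinates). Camera axes: x right, y down, z forward; pixel columns grow to the right and rows downward; lengths in m; the calibration is good to about 2 mm. A picture is of the moment at which its call begins.
- r.close_job(): hands the job in; it is judged then, once.
The state is a dict: "time": time; "joint_positions": joint angles; "joint_vel": joint speeds; "joint_torque": joint torques, N m; "ee_pos": TCP position; "eef_rot": TCP orientation; "ft_force": force on the tool from outside, world axes, zero at the start; "torque": the same for the moment, N m; "width": finger opening in m; "grip_force": force on a finger pad.
Only numpy, scipy, OpenCV 4.12 (cv2) and the standard library are available. Lean on these libraries where they do the work, as an engineer would, in place of code of your own. Each camera call takes 0.05 s, during which the arm holds its last target. There are 200 camera calls.

## Working session

There is one attempt and no reset: what is moved stays moved. The work goes in short steps, Python scripts to look and compute and a shell command to move; the robot and the scene stay as the last step left them, time stands still between calls to the robot, and variables do not carry over. Pictures are saved under pics/ and viewed, at most 10 in all, crops included, and the job is handed in when it is done.

```bash
mkdir -p pics; cat > h.py <<'E'
import numpy as np,cv2
from bench import r,camera
from scipy.spatial.transform import Rotation as R
def snap(n,f):
    c=camera(n); np.savez(f'pics/{f}.npz',**{k:c[k] for k in c}); cv2.imwrite(f'pics/{f}.png',c['image'][:,:,::-1]); return c
def pt(c,u,v):
    z=float(c['z_map'][v,u]); p=np.linalg.inv(c['mtx'])@[u*z,v*z,z]; return (c['T']@np.r_[p,1])[:3]
def cloud(c):
    z=c['z_map'];v,u=np.indices(z.shape);p=np.stack([u*z,v*z,z],-1)@np.linalg.inv(c['mtx']).T
    return p@c['T'][:3,:3].T+c['T'][:3,3]
def go(p,Rm=None):
    s=r.read_state();R0=R.from_quat(s['eef_rot']);d=R0.inv().apply(np.array(p)-s['ee_pos'])/.15
    o=[] if Rm is None else ((R0.inv()*Rm).as_rotvec()/(2*np.pi)).round(4)
    print('dp',d.round(3),'rot',o,'t',s['time'])
E
python3 - <<'E'
from h import *
a=snap('scene','s0');b=snap('side','d0')
cv2.imwrite('pics/both.png',cv2.resize(np.hstack([a['image'],b['image']]),(800,300))[:,:,::-1])
s=r.read_state();print(s['time'],s['ee_pos'],R.from_quat(s['eef_rot']).as_matrix().round(3),s['width'],r.pinch_z)
print(a['T'].round(2),b['T'].round(2))
E
```

```text
0.1 [6.24656467e-01 2.15902289e-05 2.21833000e-01] [[-0.     1.    -0.001]
 [ 1.     0.    -0.   ]
 [-0.    -0.001 -1.   ]] 0.08711462217461673 0.0187
[[ 0.56  0.69 -0.47  0.97]
 [ 0.83 -0.46  0.32 -0.31]
 [ 0.01 -0.57 -0.82  0.88]
 [ 0.    0.    0.    1.  ]] [[ 0.78 -0.37  0.5   0.02]
 [-0.62 -0.44  0.65 -0.67]
 [-0.02 -0.82 -0.57  0.69]
 [ 0.    0.    0.    1.  ]]
```

View pics/s0.png

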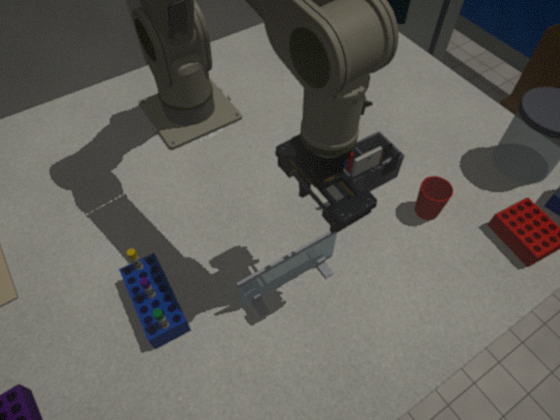

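View pics/d0.png

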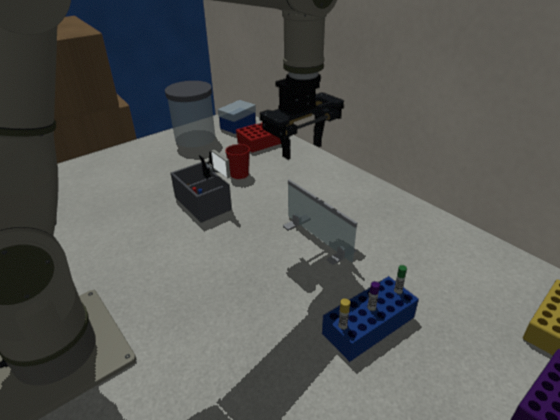

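The caddy is at about (200,190) in side, with the black clamp at (206,165) and the lamp panel beside it at (220,165). The screen's top edge runs (288,183)–(355,240), and the yellow tube is at (345,303) at the rack's near end. Next I'll measure with a top-down map.

```bash
python3 - <<'E'
from h import *
a=np.load('pics/s0.npz');b=np.load('pics/d0.npz')
P=[];C=[]
im=np.zeros((600,800,3),np.uint8); # 1px=1mm; col = 400 - ... y from 0.45(left) to -0.35, x from .95(top) to .35
for c in(a,b):
    p=cloud(c).reshape(-1,3);k=c['image'].reshape(-1,3);m=(c['z_map'].ravel()>0)&(p[:,2]>.025)&(p[:,2]<.165)
    P.append(p[m]);C.append(k[m])
P=np.vstack(P);C=np.vstack(C)
for p,k in zip(P[np.argsort(P[:,2])],C[np.argsort(P[:,2])]):
    u=int((.4-p[1])*1000);v=int((.95-p[0])*1000)
    if 0<=u<800 and 0<=v<600: im[max(v-1,0):v+2,max(u-1,0):u+2]=np.clip(k[::-1].astype(int)*1.5+20,0,255)
cv2.imwrite('pics/top.png',im)
d=b['image'][130:270,150:370];cv2.imwrite('pics/crop.png',cv2.resize(d,(800,509),interpolation=2)[:,:,::-1])
for n,c in(('s',a),('d',b)):
    p=cloud(c);k=cv2.cvtColor(c['image'],cv2.COLOR_RGB2HSV)
    for nm,lo,hi in(('yel',20,33),('pur',135,160),('grn',50,80)):
        m=(k[...,0]>=lo)&(k[...,0]<=hi)&(k[...,1]>110)&(p[...,2]>.08)&(p[...,2]<.13)&(p[...,1]<0)&(abs(p[...,0]-.6)<.3)
        q=p[m];print(n,nm,len(q),q.mean(0).round(4) if len(q) else'',q.min(0).round(3) if len(q) else'',q.max(0).round(3) if len(q) else '')
E
```

```text
s yel 94 [ 0.4399 -0.329   0.1131] [ 0.429 -0.338  0.092] [ 0.446 -0.321  0.121]
s pur 62 [ 0.5147 -0.3328  0.1152] [ 0.503 -0.34   0.099] [ 0.52  -0.326  0.122]
s grn 80 [ 0.5899 -0.3376  0.1145] [ 0.58  -0.345  0.097] [ 0.596 -0.331  0.121]
d yel 123 [ 0.4351 -0.3333  0.1115] [ 0.428 -0.34   0.097] [ 0.446 -0.324  0.12 ]
d pur 82 [ 0.5091 -0.3383  0.1118] [ 0.503 -0.344  0.1  ] [ 0.518 -0.329  0.119]
d grn 75 [ 0.5832 -0.343   0.1113] [ 0.579 -0.349  0.097] [ 0.593 -0.336  0.12 ]
```

View pics/top.png

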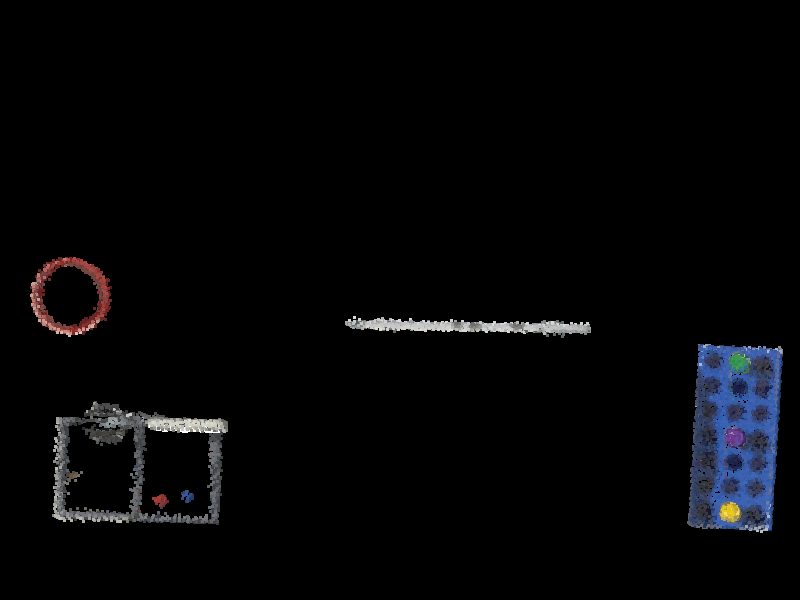

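View pics/crop.png

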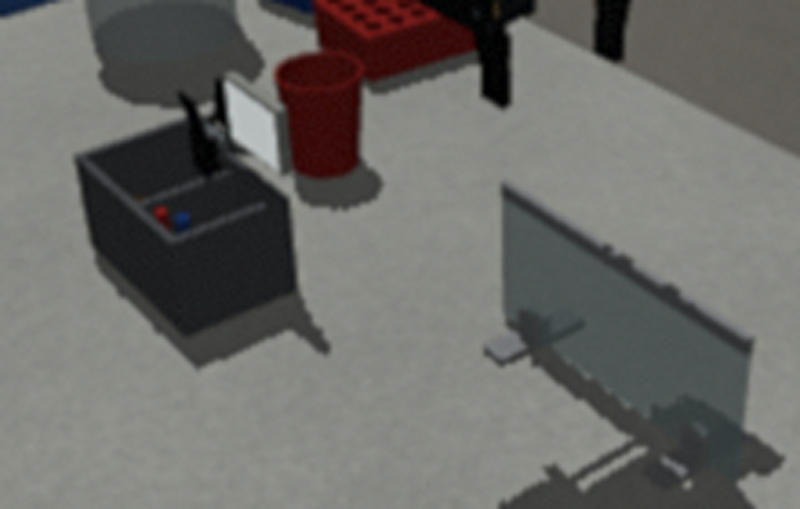

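```bash
python3 - <<'E'
from h import *
def line(q): # x as function of y
    k=np.polyfit(q[:,1],q[:,0],1);return k
for n in('s0','d0'):
    c=np.load(f'pics/{n}.npz');p=cloud(c).reshape(-1,3);k=c['image'].reshape(-1,3).astype(int);v=c['z_map'].ravel()>0
    B=lambda x0,x1,y0,y1,z0,z1:p[v&(p[:,0]>x0)&(p[:,0]<x1)&(p[:,1]>y0)&(p[:,1]<y1)&(p[:,2]>z0)&(p[:,2]<z1)]
    q=B(.6,.65,-.2,.07,.112,.13);K=line(q);print(n,'screen',len(q),K.round(4),q[:,1].min(),q[:,1].max(),np.percentile(q[:,2],[50,90,98]).round(4), 'mid x',np.polyval(K,(q[:,1].min()+q[:,1].max())/2))
    q=B(.515,.54,.17,.26,.115,.158);K=line(q);print('panel',len(q),K.round(4),np.percentile(q,[1,50,99],axis=0).round(4).tolist())
    q=B(.48,.57,.265,.33,.1,.14);print('tails',len(q),np.percentile(q,[1,50,99],axis=0).round(4).tolist())
    for z0 in(.1,.115,.125):
        q=B(.48,.57,.265,.33,z0,z0+.01);
        for s in(q[q[:,0]<.525],q[q[:,0]>.525]): 
            if len(s)>3:print('  ',z0,len(s),np.percentile(s,[2,98],axis=0)[:,:2].round(4).tolist())
    q=B(.41,.45,.17,.35,.078,.09);print('nearwall',line(q).round(4),q.min(0),q.max(0))
    q=B(.515,.54,.17,.355,.08,.088);print('farwall',line(q).round(4))
E
```

```text
s0 screen 502 [0.02   0.6252] -0.18640435464513125 0.0462558220063467 [0.1206 0.1229 0.1241] mid x 0.6237889216666884
panel 312 [0.0584 0.5159] [[0.5203, 0.1765, 0.1155], [0.5285, 0.2088, 0.1368], [0.5311, 0.2506, 0.1577]]
tails 171 [[0.507, 0.2778, 0.1002], [0.516, 0.2926, 0.1182], [0.5454, 0.3079, 0.1333]]
   0.1 26 [[0.5132, 0.2828], [0.5176, 0.307]]
   0.1 19 [[0.5279, 0.2726], [0.5409, 0.3046]]
   0.115 27 [[0.5106, 0.281], [0.5158, 0.3062]]
   0.115 17 [[0.54, 0.2812], [0.5437, 0.3061]]
   0.125 33 [[0.5064, 0.2813], [0.5129, 0.3056]]
   0.125 25 [[0.5412, 0.2823], [0.5459, 0.3072]]
nearwall [0.0335 0.4255] [0.42806801 0.2377821  0.07803446] [0.44946848 0.34598978 0.08965318]
farwall [0.0541 0.5134]
d0 screen 357 [0.0212 0.6246] -0.18840358733580043 0.0502866742771364 [0.1188 0.1212 0.1222] mid x 0.6230922824412934
panel 222 [-0.0198  0.5255] [[0.5185, 0.1738, 0.1164], [0.5209, 0.2033, 0.1367], [0.5292, 0.2483, 0.1577]]
tails 87 [[0.5099, 0.2791, 0.1004], [0.5359, 0.292, 0.1151], [0.5461, 0.3053, 0.1313]]
   0.1 11 [[0.5137, 0.2793], [0.5171, 0.3025]]
   0.1 17 [[0.536, 0.2808], [0.5411, 0.3036]]
   0.115 13 [[0.5104, 0.2795], [0.5139, 0.3064]]
   0.115 11 [[0.5397, 0.2831], [0.5436, 0.3046]]
   0.125 12 [[0.5099, 0.2807], [0.5136, 0.303]]
   0.125 9 [[0.5405, 0.2913], [0.5476, 0.3049]]
nearwall [0.0117 0.4316] [0.42797695 0.18235032 0.0780055 ] [0.44902238 0.34437687 0.08795294]
farwall [-0.0061  0.5258]
```

```bash
python3 - <<'E'
from h import *
M=R.from_euler('z',-.035)*R.from_matrix([[0,1,0],[1,0,0],[0,0,-1.]])
go([.527,.2935,.22],M);go([.527,.2935,.0998],M)
E
```

```text
dp [ 1.957 -0.651  0.013] rot [-0.0002  0.      0.0056] t 0.1
dp [ 1.957 -0.65   0.814] rot [-0.0002  0.      0.0056] t 0.1
```

```bash
python3 -m pendant '[{"dp":[0.4,-0.13,0],"rotation":[0,0,0],"jaw":1},{"dp":[0.8,-0.26,0],"rotation":[0,0,0.003],"jaw":1},{"dp":[1,-0.33,0],"rotation":[0,0,0.0056],"jaw":1},{"dp":[1,-0.33,0],"rotation":[0,0,0.0056],"jaw":1}]' 25
python3 - <<'E'
from h import *
M=R.from_euler('z',-.035)*R.from_matrix([[0,1,0],[1,0,0],[0,0,-1.]])
go([.527,.2935,.22],M);go([.527,.2935,.0998],M);print(r.read_state()['joint_positions'])
E
```

```text
time: 0.6
ee_pos: [0.5741, 0.1535, 0.2223]
eef_rot: [0.718, 0.696, 0.0, -0.001]
ft_force: [-0.4, -0.4, 0.1]
width: 0.087
grip_force: 0.0
dp [ 0.923 -0.342  0.017] rot [-0.0001 -0.0002  0.0008] t 0.6
dp [ 0.922 -0.341  0.818] rot [-0.0001 -0.0002  0.0008] t 0.6
[-0.21395177  0.27036628 -0.14985027  1.54114847  0.03977159  1.33357273
 -0.39775045]
```

```bash
python3 -m pendant '[{"dp":[0.4,-0.15,0],"rotation":[0,0,0],"jaw":1},{"dp":[0.8,-0.3,0],"rotation":[0,0,0],"jaw":1},{"dp":[0.922,-0.341,0.017],"rotation":[0,0,0.001],"jaw":1},{"dp":[0.922,-0.341,0.25],"rotation":[0,0,0.001],"jaw":1},{"dp":[0.922,-0.341,0.4],"rotation":[0,0,0.001],"jaw":1},{"dp":[0.922,-0.341,0.4],"rotation":[0,0,0.001],"jaw":1}]' 25
python3 - <<'E'
from h import *
M=R.from_euler('z',-.035)*R.from_matrix([[0,1,0],[1,0,0],[0,0,-1.]])
go([.527,.2935,.0998],M);print(r.read_state()['joint_positions'])
c=snap('wrist','w1');print(c['T'].round(3))
c=snap('side','d1');cv2.imwrite('pics/m1.png',np.vstack([c['image'][100:240,130:330],cv2.imread('pics/w1.png')[::3,::3,::-1][:,:200]]).repeat(2,0).repeat(2,1)[:,:,::-1])
E
```

```text
time: 1.35
ee_pos: [0.5289, 0.2883, 0.1606]
eef_rot: [0.722, 0.692, -0.002, -0.0]
ft_force: [0.2, -0.6, 0.8]
width: 0.087
grip_force: 0.0
dp [ 0.035 -0.013  0.405] rot [-0.0005  0.0004 -0.0012] t 1.35
[-0.3916509   0.33612281 -0.22640485  1.59249309  0.07896068  1.22588912
 -0.67553648]
[[ 0.999 -0.042 -0.014  0.532]
 [-0.044 -0.965 -0.259  0.358]
 [-0.003  0.259 -0.966  0.322]
 [ 0.     0.     0.     1.   ]]Traceback (most recent call last):
  File "<stdin>", line 5, in <module>
    return _nx.concatenate(arrs, 0, dtype=dtype, casting=casting)
           ~~~~~~~~~~~~~~~^^^^^^^^^^^^^^^^^^^^^^^^^^^^^^^^^^^^^^^
ValueError: all the input array dimensions except for the concatenation axis must match exactly, but along dimension 1, the array at index 0 has size 200 and the array at index 1 has size 187
```

View pics/w1.png

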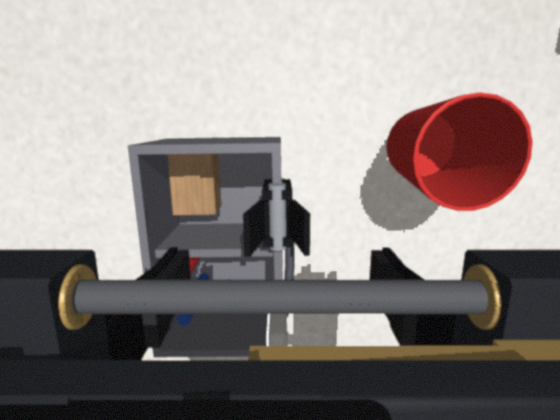

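The tails sit centred between the fingers (clamp about u=277, finger midpoint about 280), so I descend and squeeze.

```bash
python3 -m pendant '[{"dp":[0,0,0.15],"rotation":[0,0,0],"jaw":1},{"dp":[0,0,0.3],"rotation":[0,0,0],"jaw":1},{"dp":[0,0,0.415],"rotation":[0,0,0],"jaw":1},{"dp":[0,0,0.415],"rotation":[0,0,0],"jaw":1},{"dp":[0,0,0.415],"rotation":[0,0,0],"jaw":0.6},{"dp":[0,0,0.415],"rotation":[0,0,0],"jaw":0},{"dp":[0,0,0.415],"rotation":[0,0,0],"jaw":0},{"dp":[0,0,0.415],"rotation":[0,0,0],"jaw":0}]' 25
python3 -m pendant '[{"dp":[0,0,0],"rotation":[0,0,0],"jaw":0},{"dp":[0,0,0],"rotation":[0,0,0],"jaw":0},{"dp":[0,0,0],"rotation":[0,0,0],"jaw":0},{"dp":[0,0,0],"rotation":[0,0,0],"jaw":0}]' 25
```

```text
time: 2.45
ee_pos: [0.5294, 0.2901, 0.1006]
eef_rot: [0.722, 0.692, 0.0, 0.0]
ft_force: [-0.1, 0.1, -0.2]
width: 0.055
grip_force: 0.0
time: 2.95
ee_pos: [0.5282, 0.2903, 0.1021]
eef_rot: [0.721, 0.692, -0.001, -0.0]
ft_force: [-11.3, -4.7, 19.4]
width: 0.022
grip_force: 24.8
```

```bash
python3 -m pendant '[{"dp":[0,0,-0.07],"rotation":[0,0,0],"jaw":0},{"dp":[0,0,-0.14],"rotation":[0,0,0],"jaw":0},{"dp":[0,0,-0.25],"rotation":[0,0,0],"jaw":0},{"dp":[0,0,-0.4],"rotation":[0,0,0],"jaw":0},{"dp":[0,0,-0.55],"rotation":[0,0,0],"jaw":0},{"dp":[0,0,-0.65],"rotation":[0,0,0],"jaw":0},{"dp":[0,0,-0.65],"rotation":[0,0,0],"jaw":0}]' 25
python3 - <<'E'
from h import *
b=snap('side','d2');print(r.read_state()['joint_positions'],r.read_state()['ee_pos'])
a=snap('scene','s2')
d=np.hstack([b['image'][60:240,130:330],a['image'][60:240,280:480]]);cv2.imwrite('pics/c2.png',cv2.resize(d,(800,360),interpolation=2)[:,:,::-1])
E
```

```text
time: 3.82
ee_pos: [0.5299, 0.2904, 0.1992]
eef_rot: [0.722, 0.692, 0.001, 0.0]
ft_force: [0.2, 0.2, -1.4]
width: 0.0221
grip_force: 24.8
[-0.39203531  0.30942589 -0.22822554  1.54676442  0.07181013  1.29308896
 -0.67093705] [0.52936499 0.29006924 0.19790718]
```

View pics/c2.png

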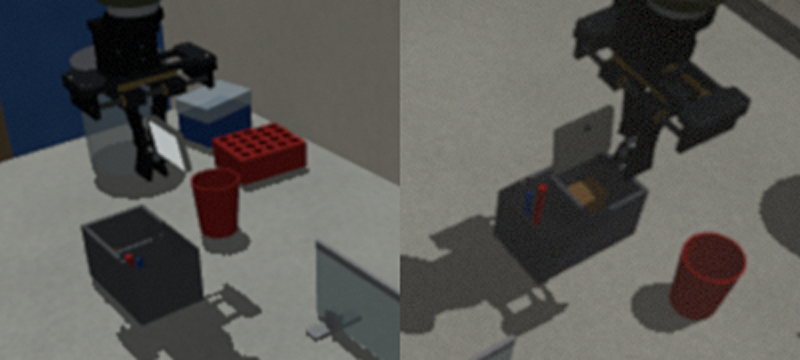

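```bash
python3 - <<'E'
from h import *
M=R.from_euler('z',-.021)*R.from_matrix([[0,1,0],[1,0,0],[0,0,-1.]])
go([.5777,.145,.199],M);go([.6255,.0,.199],M)
E
```

```text
dp [-0.951  0.364 -0.012] rot [-0.0001  0.0001 -0.0033] t 3.925
dp [-1.904  0.723 -0.012] rot [-0.0001  0.0001 -0.0033] t 3.925
```

```bash
python3 -m pendant '[{"dp":[-0.2,0.08,0],"rotation":[0,0,0],"jaw":0},{"dp":[-0.45,0.17,0],"rotation":[0,0,-0.001],"jaw":0},{"dp":[-0.7,0.27,0],"rotation":[0,0,-0.002],"jaw":0},{"dp":[-0.95,0.364,0],"rotation":[0,0,-0.003],"jaw":0}]' 25
python3 -m pendant '[{"dp":[-0.25,0.1,0],"rotation":[0,0,0],"jaw":0},{"dp":[-0.5,0.19,0],"rotation":[0,0,0],"jaw":0},{"dp":[-0.75,0.28,0],"rotation":[0,0,0],"jaw":0},{"dp":[-0.9,0.34,0],"rotation":[0,0,0],"jaw":0},{"dp":[-0.95,0.36,0],"rotation":[0,0,0],"jaw":0},{"dp":[-0.95,0.36,0],"rotation":[0,0,0],"jaw":0},{"dp":[-0.95,0.36,0],"rotation":[0,0,0],"jaw":0}]' 25
python3 - <<'E'
from h import *
M=R.from_euler('z',-.021)*R.from_matrix([[0,1,0],[1,0,0],[0,0,-1.]])
print(r.read_state()['joint_positions'],r.read_state()['ee_pos'])
a=snap('scene','s3');b=snap('side','d3');go([.6255,0,.139],M)
d=np.hstack([b['image'][60:260,200:400],a['image'][140:340,180:380]]);cv2.imwrite('pics/c3.png',cv2.resize(d,(800,400),interpolation=2)[:,:,::-1])
for c in(a,b):
    p=cloud(c).reshape(-1,3);m=(c['z_map'].ravel()>0)&(abs(p[:,0]-.62)<.06)&(p[:,1]<-.045)&(p[:,1]>-.12)&(p[:,2]>.16)&(p[:,2]<.29);q=p[m];print(len(q),np.percentile(q,[2,50,98],axis=0).round(3).tolist(),np.linalg.lstsq(np.c_[q[:,1:],np.ones(len(q))],q[:,0],rcond=None)[0].round(3))
    m=(c['z_map'].ravel()>0)&(abs(p[:,0]-.62)<.03)&(p[:,1]<.03)&(p[:,1]>-.02)&(p[:,2]>.14)&(p[:,2]<.19);q=p[m];print('jaws',len(q),np.percentile(q,[2,50,98],axis=0).round(3).tolist())
E
```

```text
time: 4.42
ee_pos: [0.5777, 0.1439, 0.1966]
eef_rot: [0.715, 0.699, -0.001, -0.0]
ft_force: [0.3, 0.5, -1.9]
width: 0.0221
grip_force: 24.8
time: 5.3
ee_pos: [0.6283, 0.0034, 0.1976]
eef_rot: [0.714, 0.7, 0.0, -0.0]
ft_force: [-0.2, 0.7, -1.9]
width: 0.0216
grip_force: 24.8
[-0.02482087  0.35346309 -0.06801548  1.48459854  0.02363003  1.30470614
 -0.11553087] [0.62832541 0.00342776 0.19761443]
dp [-0.021 -0.019  0.392] rot [ 0.     -0.0001  0.    ] t 5.4
806 [[0.61, -0.109, 0.204], [0.621, -0.078, 0.237], [0.629, -0.046, 0.259]] [ 0.029 -0.226  0.676]
jaws 215 [[0.614, -0.016, 0.154], [0.639, -0.003, 0.17], [0.643, 0.024, 0.19]]
498 [[0.609, -0.111, 0.204], [0.614, -0.083, 0.235], [0.622, -0.048, 0.258]] [-0.014 -0.134  0.644]
jaws 262 [[0.611, -0.015, 0.154], [0.618, -0.002, 0.17], [0.64, 0.026, 0.188]]
```

View pics/c3.png

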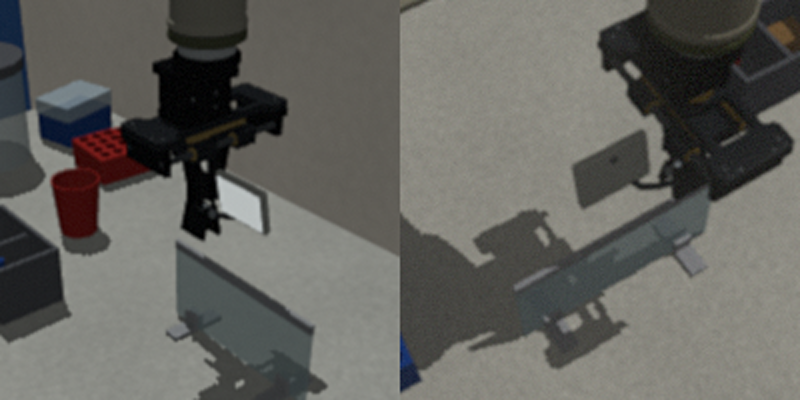

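The lamp is held with the jaws above the screen edge: jaw centre x≈0.627, edge 0.625, panel facing the robot. I lower it.

```bash
python3 -m pendant '[{"dp":[-0.01,-0.013,0.1],"rotation":[0,0,0],"jaw":0},{"dp":[-0.01,-0.013,0.2],"rotation":[0,0,0],"jaw":0},{"dp":[-0.01,-0.013,0.28],"rotation":[0,0,0],"jaw":0},{"dp":[-0.01,-0.013,0.34],"rotation":[0,0,0],"jaw":0},{"dp":[-0.01,-0.013,0.38],"rotation":[0,0,0],"jaw":0},{"dp":[-0.01,-0.013,0.4],"rotation":[0,0,0],"jaw":0},{"dp":[-0.01,-0.013,0.4],"rotation":[0,0,0],"jaw":0}]' 25
```

```text
time: 6.28
ee_pos: [0.6268, 0.0002, 0.138]
eef_rot: [0.715, 0.699, 0.0, 0.0]
ft_force: [-0.5, -0.1, -0.7]
width: 0.0218
grip_force: 24.8
```

```bash
python3 -m pendant '[{"dp":[0,0,0.01],"rotation":[0,0,0],"jaw":0},{"dp":[0,0,0.01],"rotation":[0,0,0],"jaw":0.3},{"dp":[0,0,0.01],"rotation":[0,0,0],"jaw":0.5},{"dp":[0,0,0.01],"rotation":[0,0,0],"jaw":1},{"dp":[0,0,0.01],"rotation":[0,0,0],"jaw":1},{"dp":[0,0,0.01],"rotation":[0,0,0],"jaw":1}]'
python3 -m pendant '[{"dp":[0,0,-0.1],"rotation":[0,0,0],"jaw":1},{"dp":[0,0,-0.3],"rotation":[0,0,0],"jaw":1},{"dp":[0,0,-0.6],"rotation":[0,0,0],"jaw":1},{"dp":[0,0,-0.9],"rotation":[0,0,0],"jaw":1},{"dp":[0,0,-1],"rotation":[0,0,0],"jaw":1}]'
python3 - <<'E'
from h import *
print(r.read_state()['joint_positions'],r.read_state()['ee_pos'])
a=snap('scene','s4');b=snap('side','d4')
d=np.hstack([b['image'][100:300,200:400],a['image'][140:340,180:380]]);cv2.imwrite('pics/c4.png',cv2.resize(d,(800,400),interpolation=2)[:,:,::-1])
for c in(a,b):
    p=cloud(c).reshape(-1,3);m=(c['z_map'].ravel()>0)&(abs(p[:,0]-.62)<.06)&(p[:,1]<-.045)&(p[:,1]>-.12)&(p[:,2]>.135)&(p[:,2]<.29);q=p[m];print(len(q),np.percentile(q,[2,50,98],axis=0).round(3).tolist(),np.linalg.lstsq(np.c_[q[:,1:],np.ones(len(q))],q[:,0],rcond=None)[0].round(3))
E
```

```text
time: 7.02
ee_pos: [0.6268, 0.0003, 0.1365]
eef_rot: [0.715, 0.699, 0.0, 0.0]
ft_force: [-0.3, 0.2, -0.1]
width: 0.0582
grip_force: 0.0
time: 7.65
ee_pos: [0.6277, 0.0003, 0.2909]
eef_rot: [0.715, 0.699, 0.002, 0.002]
ft_force: [0.4, -0.1, -0.2]
width: 0.0866
grip_force: 0.0
[-0.0260651   0.30980305 -0.0617259   1.34779453  0.01901597  1.47868487
 -0.10917781] [6.27737399e-01 3.11260873e-04 2.90924807e-01]
605 [[0.619, -0.113, 0.144], [0.627, -0.08, 0.181], [0.63, -0.046, 0.201]] [ 0.032 -0.065  0.641]
532 [[0.617, -0.115, 0.146], [0.619, -0.084, 0.176], [0.626, -0.046, 0.199]] [-0.003  0.036  0.613]
```

View pics/c4.png

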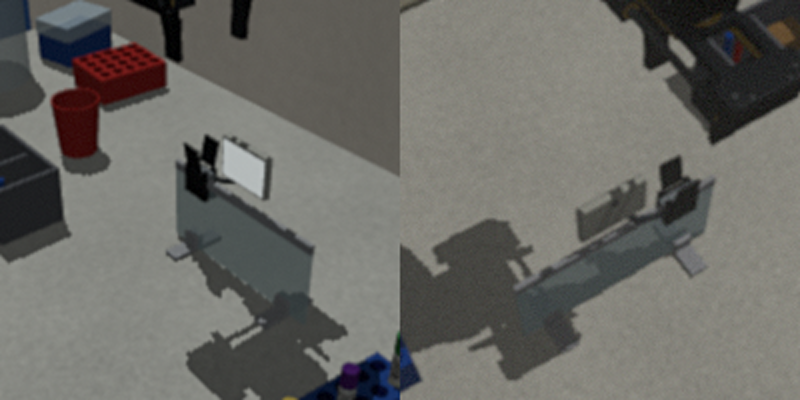

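The lamp is clipped upright, panel facing the robot, and the gripper is clear. Next I move toward the rack, with a test tilt to log data for a kinematic model.

```bash
cat > lg.py <<'E'
from h import *
import json
s=r.read_state();open('log.txt','a').write(json.dumps([np.array(s[k]).tolist() for k in('joint_positions','ee_pos','eef_rot')])+'\n');print(np.round(s['joint_positions'],3))
E
python3 lg.py
python3 -m pendant '[{"dp":[-0.3,-0.15,0],"rotation":[0,0.01,0],"jaw":1},{"dp":[-0.6,-0.3,0],"rotation":[0,0.03,0],"jaw":1},{"dp":[-0.9,-0.45,0],"rotation":[0,0.05,0],"jaw":1}]'
python3 lg.py
python3 -m pendant '[{"dp":[-0.3,-0.15,0],"rotation":[0,0.02,0],"jaw":1},{"dp":[-0.6,-0.3,0],"rotation":[0,0.05,0],"jaw":1}]'
python3 lg.py
python3 -m pendant '[{"dp":[0,0,0],"rotation":[0,0.025,0],"jaw":1},{"dp":[0,0,0],"rotation":[0.02,0.05,0],"jaw":1},{"dp":[0,0,0],"rotation":[0.02,0.05,0.02],"jaw":1}]'
python3 lg.py
cat > fit.py <<'E'
import json,itertools,numpy as np
from scipy.optimize import least_squares
from scipy.spatial.transform import Rotation as R
D=[json.loads(l) for l in open('log.txt')]
J=[[-.21395177,.27036628,-.14985027,1.54114847,.03977159,1.33357273,-.39775045],[-.39203531,.30942589,-.22822554,1.54676442,.07181013,1.29308896,-.67093705],[-.02482087,.35346309,-.06801548,1.48459854,.02363003,1.30470614,-.11553087]]
P=[[.5741,.1535,.2223],[.52936,.29007,.19791],[.62833,.00343,.19761]];Q=[[.718,.696,0,-.001],[.722,.692,.001,0],[.714,.7,0,0]]
q=np.array(J+[d[0] for d in D]);p=np.array(P+[d[1] for d in D]);o=R.from_quat(Q+[d[2] for d in D])
def fk(x,q,s):
    # each link offset (x,y,z) before joint
    q=np.atleast_2d(q);T=R.identity(len(q));t=np.zeros((len(q),3))
    off=x[:24].reshape(8,3)
    for i in range(7):
        t=t+T.apply(off[i]);T=T*R.from_rotvec(np.outer(q[:,i]*s[i],[0,0,1] if i%2==0 else [0,1,0]))
    return t+T.apply(off[7]),T*R.from_rotvec(x[24:27])
if __name__=='__main__':
    best=[]
    for s in itertools.product([1,-1],repeat=4):
        s=[s[0],1,s[1],1,s[2],1,s[3]]
        x0=np.zeros(27);x0[2]=.3;x0[8]=.0;x0[11]=.4;x0[17]=.4;x0[23]=.25
        for z in(0,1.57,-1.57,3.14):
            x0[24:27]=[0,0,z]
            def f(x):
                a,b=fk(x,q,s);return np.r_[((a-p)*10).ravel(),(o.inv()*b).as_rotvec().ravel()*3,(x[:24]-x0[:24])*.02]
            l=least_squares(f,x0);best.append((l.cost,s,l.x))
    best.sort(key=lambda b:b[0])
    for b in best[:3]:print(b[0],b[1],b[2].round(3).tolist())
    a,b=fk(best[0][2],q,best[0][1]);print((a-p).round(4).tolist(),(o.inv()*b).as_rotvec().round(3).tolist())
    np.savez('kin.npz',s=best[0][1],x=best[0][2])
E
python3 fit.py
```

```text
[-0.026  0.311 -0.062  1.35   0.019  1.477 -0.109]
time: 8.12
ee_pos: [0.555, -0.1339, 0.2855]
eef_rot: [0.706, 0.69, 0.113, -0.111]
ft_force: [1.2, -1.2, -1.0]
width: 0.087
grip_force: 0.0
[ 0.319  0.264  0.026  1.453 -0.309  1.53   0.352]
time: 8.38
ee_pos: [0.5088, -0.2178, 0.2588]
eef_rot: [0.679, 0.665, 0.223, -0.216]
ft_force: [1.2, 0.6, -0.4]
width: 0.0869
grip_force: 0.0
[ 0.565  0.422  0.091  1.41  -0.54   1.702  0.672]
time: 8.75
ee_pos: [0.5086, -0.2176, 0.2516]
eef_rot: [0.663, 0.587, 0.267, -0.379]
ft_force: [0.2, 1.5, 0.4]
width: 0.087
grip_force: 0.0
[ 0.636  0.662  0.085  1.247 -0.699  1.968  0.579]
2.9391298431195663e-05 [-1, 1, -1, 1, -1, 1, -1] [-0.0, -0.0, 0.279, 0.0, -0.011, -0.021, 0.001, -0.011, 0.024, -0.001, -0.012, 0.424, 0.0, -0.012, 0.045, -0.0, -0.0, 0.445, -0.0, -0.0, 0.051, -0.0, 0.0, 0.301, -0.0, 0.0, 1.571]
2.9391298431195975e-05 [-1, 1, -1, 1, -1, 1, -1] [-0.0, -0.0, 0.279, 0.0, -0.011, -0.021, 0.001, -0.011, 0.024, -0.001, -0.012, 0.424, 0.0, -0.012, 0.045, -0.0, -0.0, 0.445, -0.0, -0.0, 0.051, -0.0, 0.0, 0.301, -0.0, 0.0, 1.571]
2.9391298431198624e-05 [-1, 1, -1, 1, -1, 1, -1] [-0.0, -0.0, 0.279, 0.0, -0.011, -0.021, 0.001, -0.011, 0.024, -0.001, -0.012, 0.424, 0.0, -0.012, 0.045, -0.0, -0.0, 0.445, -0.0, -0.0, 0.051, -0.0, 0.0, 0.301, -0.0, 0.0, 1.571]
[[0.0, 0.0, 0.0], [0.0, -0.0, -0.0], [-0.0, -0.0, -0.0], [0.0, -0.0, -0.0], [-0.0, -0.0, -0.0], [0.0, 0.0, 0.0], [0.0, 0.0, 0.0]] [[-0.001, -0.0, -0.001], [0.001, -0.001, -0.001], [0.0, 0.001, 0.001], [-0.0, 0.0, 0.0], [-0.0, 0.0, 0.0], [-0.0, 0.0, 0.0], [-0.0, 0.0, 0.0]]
```

```bash
cat > ik.py <<'E'
from fit import *
k=np.load('kin.npz');s=k['s'];x=k['x']
lo=np.array([-2.6,-.5,-1.47,.16,-1.27,.06,-2.6])+.04;hi=np.array([2.6,2.12,1.34,2.42,4.41,2.06,2.6])-.04
def ik(p,M,q0,w=.01):
    def f(q):
        a,b=fk(x,q,s);return np.r_[(a[0]-p)*20,(M.inv()*b[0]).as_rotvec()*5,w*(q-q0)]
    l=least_squares(f,np.clip(q0,lo+.01,hi-.01),bounds=(lo,hi));a,b=fk(x,l.x,s)
    return l.x,np.linalg.norm(a[0]-p),(M.inv()*b[0]).magnitude()
def rot(z,y): # tool z and y axes
    z=np.array(z,float);z/=np.linalg.norm(z);y=np.array(y,float);y-=z*(y@z);y/=np.linalg.norm(y);return R.from_matrix(np.c_[np.cross(y,z),y,z])
E
python3 - <<'E'
from ik import *
q0=q[-1];rng=np.random.default_rng(0)
G={}
for n,y in(('x+',[1,0,0]),('y+',[0,1,0]),('y-',[0,-1,0])):
    a=ik(np.array([.4375,-.331,.076]),rot([0,0,-1],y),q0);b=ik(np.array([.4375,-.331,.22]),rot([0,0,-1],y),a[0]);print(n,a[0].round(2),a[1:],b[0].round(2),b[1:])
    G[n]=b[0]
mid=np.array([.50,-.077,.175])
for zn,z in(('-y',[0,-1,0]),('+y',[0,1,0]),('-y15dn',[0,-1,-.35]),('+y15',[0,1,-.35]),('-y+x',[.35,-1,-.2]),('-y-x',[-.35,-1,-.2])):
    zz=np.array(z)/np.linalg.norm(z);tcp=mid-zz*(.035)+zz*.0187  # grasp ~35mm behind mid
    for yn,y in(('x',[1,0,0]),('-x',[-1,0,0]),('z',[0,0,1]),('-z',[0,0,-1])):
        best=None
        for g in list(G.values())+[rng.uniform(lo,hi) for _ in range(15)]:
            c=ik(tcp,rot(z,y),g)
            if c[1]<.003 and c[2]<.03:
                d=np.abs(c[0]-G['x+']).max();
                if best is None or d<best[0]:best=(d,c[0])
        print(zn,yn,best if best is None else (round(best[0],2),best[1].round(2)))
E
```

```text
x+ [ 0.46  0.3   0.12  1.84 -0.04  1.01  0.6 ] (np.float64(8.893808471643176e-07), 8.89247510158866e-06) [ 0.45  0.16  0.12  1.68 -0.02  1.3   0.58] (np.float64(2.3189392234443516e-07), 1.4534722462684062e-06)
y+ [ 0.67  0.3  -0.12  1.83  0.04  1.02  2.1 ] (np.float64(1.071810906054218e-06), 1.0718442697192796e-05) [ 0.67  0.17 -0.12  1.66  0.02  1.31  2.12] (np.float64(2.3060101922079299e-07), 1.4781482987511473e-06)
y- [ 0.21  0.31  0.41  1.85 -0.14  1.01 -0.89] (np.float64(1.479538716317869e-06), 1.6390270305442604e-05) [ 0.19  0.16  0.43  1.69 -0.07  1.3  -0.95] (np.float64(2.418167332299446e-07), 1.3298966246012073e-06)
-y x (np.float64(1.6), array([-0.79,  0.77,  0.22,  1.81,  0.96,  1.79, -1.02]))
-y -x (np.float64(1.43), array([-0.39,  0.78, -0.27,  1.79,  1.15,  2.02,  2.01]))
-y z (np.float64(2.44), array([-1.51,  1.51,  1.3 ,  1.85,  0.08,  1.25, -1.86]))
-y -z (np.float64(1.07), array([-0.59,  0.76, -0.02,  1.8 ,  1.05,  1.9 ,  0.49]))
+y x (np.float64(0.83), array([ 1.11,  1.  , -0.64,  1.51, -0.72,  1.74,  0.71]))
+y -x (np.float64(2.73), array([ 0.6 ,  0.88,  0.08,  1.
[... 847 characters left out ...]
.62, -1.13,  2.02, -0.5 ]))
-y+x x (np.float64(1.69), array([-0.75,  0.47,  0.05,  2.12,  1.15,  1.58, -1.11]))
-y+x -x (np.float64(1.39), array([-0.13,  0.56, -0.63,  2.09,  1.34,  1.86,  1.97]))
-y+x z (np.float64(2.6), array([-1.73,  1.15,  1.28,  2.16,  0.35,  0.91, -2.02]))
-y+x -z (np.float64(1.21), array([-0.61,  0.47, -0.1 ,  2.11,  1.19,  1.64,  0.51]))
-y-x x (np.float64(1.35), array([-0.79,  0.83,  0.45,  1.57,  0.64,  1.81, -0.77]))
-y-x -x (np.float64(1.6), array([-0.38,  0.78, -0.12,  1.54,  0.88,  2.02,  2.18]))
-y-x z (np.float64(2.46), array([-1.23,  1.32,  1.26,  1.59,  0.06,  1.57, -1.88]))
-y-x -z (np.float64(0.9), array([-0.39,  0.78, -0.11,  1.54,  0.88,  2.02,  0.55]))
```

```bash
python3 - <<'E'
from h import *
from ik import rot
go([.4375,-.331,.20],rot([0,0,-1],[1,0,0]))
E
```

```text
dp [-0.79  -0.384 -0.378] rot [-0.0262 -0.1514 -0.0177] t 8.75
```

```bash
python3 -m pendant '[{"dp":[-0.12,-0.06,-0.06],"rotation":[-0.005,-0.028,-0.003],"jaw":0.55},{"dp":[-0.26,-0.12,-0.12],"rotation":[-0.01,-0.055,-0.006],"jaw":0.55},{"dp":[-0.4,-0.19,-0.19],"rotation":[-0.014,-0.083,-0.01],"jaw":0.55},{"dp":[-0.53,-0.26,-0.25],"rotation":[-0.019,-0.11,-0.013],"jaw":0.55},{"dp":[-0.66,-0.32,-0.32],"rotation":[-0.024,-0.137,-0.016],"jaw":0.55},{"dp":[-0.79,-0.384,-0.378],"rotation":[-0.0262,-0.1514,-0.0177],"jaw":0.55},{"dp":[-0.79,-0.384,-0.378],"rotation":[-0.0262,-0.1514,-0.0177],"jaw":0.55},{"dp":[-0.79,-0.384,-0.378],"rotation":[-0.0262,-0.1514,-0.0177],"jaw":0.55}]'
python3 - <<'E'
from h import *
from ik import rot
go([.4375,-.331,.20],rot([0,0,-1],[1,0,0]));go([.4375,-.331,.076],rot([0,0,-1],[1,0,0]))
c=snap('wrist','w5');p=cloud(c);k=cv2.cvtColor(c['image'],cv2.COLOR_RGB2HSV)
m=(k[...,0]>=20)&(k[...,0]<=33)&(k[...,1]>110)&(p[...,2]>.09)&(p[...,2]<.13);q=p[m]
print(len(q),np.percentile(q,[2,50,98],axis=0).round(4).tolist());t=q[q[:,2]>.113];print(len(t),(t.min(0)+t.max(0))/2,t.mean(0))
E
```

```text
time: 9.75
ee_pos: [0.4391, -0.3312, 0.2066]
eef_rot: [0.707, 0.708, 0.002, 0.007]
ft_force: [0.5, -0.3, 0.7]
width: 0.0479
grip_force: 0.0
dp [ 0.002 -0.011  0.044] rot [0.0019 0.0012 0.0002] t 9.75
dp [ 0.008 -0.021  0.871] rot [0.0019 0.0012 0.0002] t 9.75
488 [[0.4299, -0.3373, 0.1003], [0.4372, -0.3282, 0.1162], [0.4439, -0.3219, 0.1178]]
405 [ 0.43680672 -0.33016262  0.11600844] [ 0.4369454  -0.32966754  0.11629864]
```

View pics/w5.png

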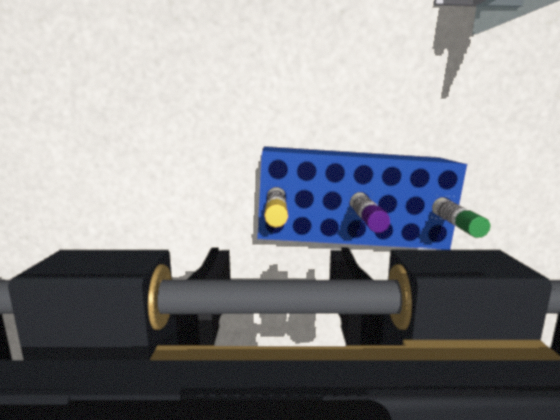

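The yellow cap (276,210) sits midway between the fingers (about 222 and 340), with purple clear of the right one. I descend and grip.

```bash
python3 -m pendant '[{"dp":[0.008,-0.02,0.2],"rotation":[0.002,0.001,0],"jaw":0.55},{"dp":[0.01,-0.022,0.45],"rotation":[0.002,0.001,0],"jaw":0.55},{"dp":[0.01,-0.022,0.7],"rotation":[0.002,0.001,0],"jaw":0.55},{"dp":[0.01,-0.022,0.85],"rotation":[0.002,0.001,0],"jaw":0.55},{"dp":[0.01,-0.022,0.87],"rotation":[0.002,0.001,0],"jaw":0.55},{"dp":[0.01,-0.022,0.87],"rotation":[0.002,0.001,0],"jaw":0},{"dp":[0.01,-0.022,0.87],"rotation":[0.002,0.001,0],"jaw":0},{"dp":[0.01,-0.022,0.87],"rotation":[0.002,0.001,0],"jaw":0}]' 20
python3 -m pendant '[{"dp":[0,0,0],"rotation":[0,0,0],"jaw":0},{"dp":[0,0,0],"rotation":[0,0,0],"jaw":0},{"dp":[0,0,0],"rotation":[0,0,0],"jaw":0}]' 20
```

```text
time: 10.8
ee_pos: [0.4378, -0.3317, 0.0774]
eef_rot: [0.707, 0.708, -0.001, 0.002]
ft_force: [0.6, 0.2, -0.3]
width: 0.0257
grip_force: 0.0
time: 11.18
ee_pos: [0.4375, -0.3316, 0.0769]
eef_rot: [0.706, 0.708, -0.001, 0.002]
ft_force: [0.3, 0.9, 2.9]
width: 0.0157
grip_force: 20.0
```

```bash
python3 -m pendant '[{"dp":[0,0,-0.08],"rotation":[0,0,0],"jaw":0},{"dp":[0,0,-0.2],"rotation":[0,0,0],"jaw":0},{"dp":[0,0,-0.35],"rotation":[0,0,0],"jaw":0},{"dp":[0,0,-0.5],"rotation":[0,0,0],"jaw":0},{"dp":[0,0,-0.7],"rotation":[0,0,0],"jaw":0},{"dp":[0,0,-0.9],"rotation":[0,0,0],"jaw":0},{"dp":[0,0,-1],"rotation":[0,0,0],"jaw":0},{"dp":[0,0,-1],"rotation":[0,0,0],"jaw":0}]' 20
python3 lg.py; python3 - <<'E'
from h import *
from ik import rot
z=np.array([0,1,-.25]);z/=np.linalg.norm(z)
# grasp at tube coord: grasp z .0956-.010=.0856 -> mid is .0306 ahead of grasp
mid=np.array([.487,-.077,.182]);tcp=mid-z*(.0306-.0187)
print(tcp);go([.46,-.22,.235],rot(z,[1,0,0]));go(tcp,rot(z,[1,0,0]))
E
```

```text
time: 12.18
ee_pos: [0.4376, -0.3312, 0.2277]
eef_rot: [0.707, 0.708, -0.001, 0.002]
ft_force: [0.4, 0.5, -0.2]
width: 0.0158
grip_force: 20.0
[ 0.405  0.154  0.176  1.672 -0.025  1.314  0.587]
[ 0.487      -0.0885447   0.18488617]
dp [ 0.741  0.151 -0.052] rot [1.000e-04 2.117e-01 4.000e-04] t 12.175
dp [1.618 0.332 0.278] rot [1.000e-04 2.117e-01 4.000e-04] t 12.175
```

```bash
python3 -m pendant '[{"dp":[0.2,0.05,-0.03],"rotation":[0,0.02,0],"jaw":0},{"dp":[0.4,0.1,-0.06],"rotation":[0,0.045,0],"jaw":0},{"dp":[0.6,0.15,-0.08],"rotation":[0,0.07,0],"jaw":0},{"dp":[0.8,0.2,-0.08],"rotation":[0,0.095,0],"jaw":0},{"dp":[0.95,0.25,-0.06],"rotation":[0,0.12,0],"jaw":0},{"dp":[0.95,0.3,-0.05],"rotation":[0,0.145,0],"jaw":0},{"dp":[0.95,0.33,-0.05],"rotation":[0,0.17,0],"jaw":0},{"dp":[0.95,0.33,-0.05],"rotation":[0,0.195,0],"jaw":0}]' 20
python3 lg.py; python3 - <<'E'
from h import *
from ik import rot
z=np.array([0,1,-.25]);z/=np.linalg.norm(z)
go([.487,-.0885,.185],rot(z,[1,0,0]))
E
```

```text
time: 13.18
ee_pos: [0.4865, -0.1884, 0.2324]
eef_rot: [0.578, 0.578, 0.407, -0.408]
ft_force: [0.8, -0.6, 0.1]
width: 0.0157
grip_force: 20.0
[ 0.695  0.702  0.087  1.409 -0.87   1.989  0.852]
dp [-0.073  0.004  0.734] rot [-0.0002  0.0156 -0.0001] t 13.175
```

```bash
python3 -m pendant '[{"dp":[-0.01,0,0.18],"rotation":[0,0,0],"jaw":0},{"dp":[-0.03,0,0.36],"rotation":[0,0,0],"jaw":0},{"dp":[-0.05,0,0.54],"rotation":[0,0.005,0],"jaw":0},{"dp":[-0.07,0.004,0.68],"rotation":[0,0.01,0],"jaw":0},{"dp":[-0.073,0.004,0.734],"rotation":[0,0.0155,0],"jaw":0},{"dp":[-0.073,0.004,0.734],"rotation":[0,0.0155,0],"jaw":0},{"dp":[-0.073,0.004,0.734],"rotation":[0,0.0155,0],"jaw":0},{"dp":[-0.073,0.004,0.734],"rotation":[0,0.0155,0],"jaw":0}]' 20
python3 lg.py; python3 - <<'E'
from h import *
from ik import rot
z=np.array([0,1,-.25]);z/=np.linalg.norm(z)
go([.487,-.0885,.185],rot(z,[1,0,0]))
print(np.abs(r.read_state()['joint_vel']).max())
a=snap('scene','s6');b=snap('side','d6')
d=np.hstack([b['image'][80:360,200:480],a['image'][100:380,90:370]]);cv2.imwrite('pics/c6.png',cv2.resize(d,(800,400),interpolation=2)[:,:,::-1])
for c in(a,b):
    p=cloud(c).reshape(-1,3);v=c['z_map'].ravel()>0
    B=lambda x0,x1,y0,y1,z0,z1:p[v&(p[:,0]>x0)&(p[:,0]<x1)&(p[:,1]>y0)&(p[:,1]<y1)&(p[:,2]>z0)&(p[:,2]<z1)]
    for nm,q in(('tube',B(.465,.51,-.078,.02,.14,.21)),('panel',B(.6,.65,-.13,-.03,.135,.25))):
        if len(q):print(nm,len(q),np.percentile(q,[2,50,98],axis=0).round(3).tolist())
    k=cv2.cvtColor(c['image'],cv2.COLOR_RGB2HSV).reshape(-1,3)
    for nm,l,h in(('pur',135,160),('grn',50,80)):
        q=p[(k[:,0]>=l)&(k[:,0]<=h)&(k[:,1]>110)&(p[:,2]>.08)&(p[:,2]<.13)&(p[:,1]<0)&(abs(p[:,0]-.6)<.3)];print(nm,len(q),q.mean(0).round(4) if len(q) else '')
E
```

```text
time: 14.18
ee_pos: [0.4872, -0.0894, 0.1859]
eef_rot: [0.559, 0.56, 0.433, -0.433]
ft_force: [-0.3, 0.6, -0.6]
width: 0.0159
grip_force: 20.0
[ 0.632  0.691  0.027  1.619 -0.934  1.85   0.925]
dp [-0.004 -0.001  0.007] rot [-0.0001  0.0013  0.0002] t 14.175
0.004651850042389237
tube 173 [[0.481, -0.077, 0.175], [0.491, -0.053, 0.185], [0.495, -0.027, 0.194]]
panel 671 [[0.619, -0.113, 0.139], [0.627, -0.076, 0.181], [0.63, -0.04, 0.201]]
pur 56 [ 0.5152 -0.3327  0.1158]
grn 76 [ 0.59   -0.3377  0.115 ]
tube 103 [[0.479, -0.076, 0.172], [0.482, -0.055, 0.182], [0.492, -0.03, 0.193]]
pur 81 [ 0.509  -0.3386  0.1117]
grn 0
```

View pics/c6.png

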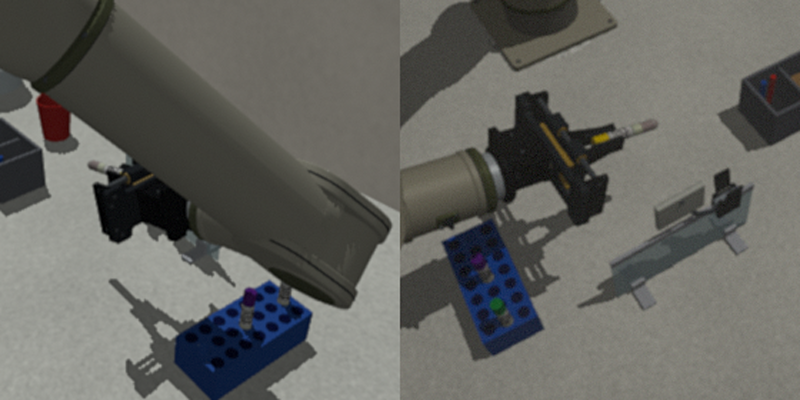

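The tube is level in front of the panel: its bottom end is at y≈-0.027, which puts its middle at about (0.487,-0.08,0.183) against the panel's (0.618,-0.077,0.171). The lamp is still clipped, the bystanders look untouched and the arm is still, so I hand it in.

```bash
python3 -c "
from bench import r
print(r.close_job())"
```

```text
the job is handed in; nothing more can be done
None
```

I handed the job in at about 14 s, with the lamp clipped upright on the screen edge facing the robot, the yellow tube held near level about 130 mm in front of the panel's middle, and the other tubes and beaker undisturbed in the last pictures; no verdict came back.

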